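# Shut the door chime's battery cover

### The arm

A 6-joint arm with a two-finger parallel gripper is mounted at the origin on the work surface. World frame = base frame: x ahead of the robot, y to its left, z up, the work surface at z = 0. Lengths are in m, angles in rad, forces in N, time in s.
With the tool pointing down it reaches from about 0.3 to 0.775 m from the base axis. Payload 14.6 kg.
Tool frame: the origin (TCP) lies between the finger pads, 19 mm behind the fingertips; this is the grasp point; z points along the fingers, y is the line along which they close (so a half turn about z gives the same grasp; the last joint's range is limited). The gripper opens to 85 mm and grips with 20 to 120 N. Pads are 22 mm wide; open, the fingers measure 114 mm over their backs; the gripper's body (76 mm by 85 mm) begins 54 mm behind the grasp point. The pads swing forward as they close: fully open they stand 13 mm farther back than shut.
Start: joints at [1.193, 0.3, 1.521, -0, 1.321, -0.067], TCP at [0.168, 0.524, 0.25] pointing down, gripper open.
Joint ranges: [-3.03, 3.03], [-0.79, 2.21], [0.23, 2.52], [-1.04, 4.18], [0, 3.07], [-2.55, 2.55]. Speed limits (rad/s): [2.22, 2.22, 2.57, 3.14, 3.14, 3.14].

### API

Orientations are given as a unit quaternion [w, x, y, z].
In Python, from plant import env, camera, camera_info, hand_in gives the robot as it stands.
- The arm moves only by the tool jog_arm, never from a script. Its argument "motion" is a list of rows, each a list of 2 entries, a list of its own where there are three numbers: the shift along the tool's x, y, z in mm, then the turn about the tool's z in rad. A call has 1 to 12 rows; each row is the pose to reach, as a shift and turn from the pose commanded when the call began, along the tool's axes at that moment; what a row does not reach only later rows make up. A row lasts 1/12 s, in which the tool goes at most 41.7 mm and 7.16 degrees, less where a joint would pass 70% of its speed; a pose out of reach is approached as far as the arm can. A call with a gripper value outside its range is refused whole. "hand" is the opening, from 0 (shut) to 1 (fully open), set as the call begins (left out, the last holds). The fingers move at their own pace and stop on an object; "force" is the grip in N (left out, the last holds). Time passes only in rows, so rows that repeat a pose let the fingers close. It gives the time, the measured TCP pose, the force, the opening and the grip force at its end, in the units of the state.
- env.observe(): the state, without advancing time (a new reading comes with each control period).
- camera(name): name is "side" or "top"; returns the picture (480x640x3 uint8, red, green, blue); there is no depth.
- camera_info(name): a dict with "fovy" (degrees; the focal length in pixels is half the picture's height over the tangent of half this angle, whatever the lens; pixels are square), "cx", "cy" (the principal point, pixels), "dist" ([k1, k2, p1, p2, k3] as OpenCV has them; the pictures are not rectified), "R" (3x3) and "t" (3): a world point X has camera coordinates R X + t. Camera axes: x right, y down, z forward; pixel columns grow to the right and rows downward; lengths in m; the calibration is good to about 2 mm. A picture is of the moment at which its call begins. camera_info takes no time and is no camera call.
- hand_in(): hands the job in; it is judged then, once.
The state is a dict: "clock": time; "joint_positions": joint angles; "joint_velocities": joint speeds; "tau": joint torques, N m; "ee_pos": TCP position; "eef_rot": TCP orientation; "force": force on the tool from outside, world axes, zero at the start; "wrist_torque": the same for the moment, N m; "width": finger opening in m; "finger_force": force on a finger pad.
Only numpy, scipy, OpenCV 4.12 (cv2) and the standard library are available. Lean on these libraries where they do the work, as an engineer would, in place of code of your own. Each camera call takes 0.05 s, during which the arm holds its last target. There are 200 camera calls.

### The job

The door chime's batteries are new. First swing the key arm with its two keys clear of the chime, out to the left until it points straight out from the key shelf or further, and leave it there; then reach in under the rail and press the chime's black battery cover down on its orange pad until the catch snaps and holds it fully shut. Leave the other things where they are.

Things in the scene. Friction and masses are not known exactly. Their poses are not given: they have to be found in the camera images.
- key_shelf: Fixed hall key shelf on the table; origin under the centre of its oak board (220 x 500 x 12 mm), x axis away from the robot, y to the left along the shelf. Rail posts (20 mm square) at x -10, y -235 and +215 mm. Smoked glass ledge over x 65 to 110 mm, 250 to 258 mm up. Cubby with sliding panel at the right end, y -148 to -223 mm, 98 mm high, front at x -5 mm.
- rail_mid (a point): Middle of the axis of the round steel rail (16 mm diameter, 470 mm long) along the shelf's y axis, 250 mm above the table and 10 mm to the robot's side of the shelf's middle. It passes above the chime's cover, so that the gripper's body does not fit over the orange pad with the tool pointing straight down: lean in from the robot's side.
- key_arm (a joint): Angle (rad) of the brass key arm, a flat bar 12 mm wide, 190 mm long, 152 to 162 mm above the table, with two keys hanging 66 mm below it, about a vertical axis. 0 = along the shelf front to the shelf's -y, 1.57 = straight out from the shelf to its -x (towards the robot), more = swung on to the left; stops at 0 and 2.5. Stiff (0.06 N m), stays where it is left.
- keyarm_knob (a point): Middle of the height of the round red upright knob (20 mm diameter, from 164 to 204 mm above the table) at the free end of the key arm; this point is 184 mm above the table and 190 mm from the pivot axis. The arm's bar ends under the knob (top 164 mm above the table).
- keyarm_pivot (a point): Point on the key arm's vertical pivot axis, at the height of point keyarm_knob (184 mm above the table).
- chime: White door chime, 120 (x) x 110 (y) mm, 61 mm high, lying on its back fixed on the key shelf's board with its battery bay open to the top; origin under its centre (12 mm above the table), x axis away from the robot, z up.
- cover (a joint): Angle in rad of the chime's black battery cover: 0 = fully shut flat on the chime, held by a spring catch; grows as the free front edge lifts, up to 1.0. A weak spring lifts it again unless the catch holds; the catch is felt over the last 0.14 rad, passes its peak near 0.07 rad and takes about 5 N at the pad; then it stops firmly.
- cover_hinge (a point): Middle of the cover's hinge axis, which runs along the chime's y axis, 76 mm above the table, at the back (far side) of the cover.
- cover_pad (a point): Centre of the top face of the orange thumb pad (18 x 60 mm) on the cover's free front edge, where one presses; moves with the cover. 69 mm from the hinge axis towards the robot and 5 mm above the hinge's level when shut (81 mm above the table). The cover is 80 mm (hinge to free edge) x 100 mm x 5 mm; the pad's centre is 11 mm from the free edge.
- bowl: Stainless steel bowl, rim diameter 120 mm, 45 mm high; origin under its centre.
- bell: Blue plastic bike bell, 60 mm diameter, 41 mm high, loose on the key shelf's board; origin under its centre.
- hairbrush: Wooden hairbrush lying bristles down, about 220 x 60 x 26 mm along its x axis; origin at table height near the middle.
- polish_tin: Green shoe polish tin, 72 mm diameter, 28 mm high; origin under its centre.
- glasses_case: Blue glasses case, 65 x 160 x 40 mm; origin under its centre.
- mug: White mug, 80 mm diameter, 90 mm high; origin under its centre.

How it is judged:
By the outcome, as a careful person would: the job done as asked, in the order asked, and still so for the second after the job is handed in, with the robot touching nothing.
It also fails if it takes over 48 s, if anything falls off the work surface, if the arm or the gripper's body presses on something with over 40 N, if the wrist force passes 120 N, or if a joint passes its speed limit or range.

## Working session

There is one attempt and no reset: what is moved stays moved. The work goes in short steps, Python scripts to look and compute and a tool call to move; the robot and the scene stay as the last step left them, time stands still between calls to the robot, and variables do not carry over. Pictures are saved under pics/ and viewed, at most 10 in all, crops included, and the job is handed in when it is done.

Besides the shell and the picture viewer there is one more tool, called after "Emit:" as name(argument=value, ...) on one line, values as JSON. jog_arm: Moves the arm, as the interface text tells. Its arguments: {"type":"object","properties":{"motion":{"type":"array"},"hand":{"type":"number"},"force":{"type":"number"}},"required":["motion"]}

```bash
mkdir -p pics; ls
python3 - <<'E'
from plant import env,camera,camera_info
import cv2,json
for n in("top","side"):
    cv2.imwrite(f"pics/{n}0.png",camera(n)[:,:,::-1]); print(n,camera_info(n))
print(env.observe())
E
```

```text
pics
top {'fovy': 56.220926752728396, 'cx': 311.5899037968638, 'cy': 244.5162440463895, 'dist': array([-0.03741377,  0.        ,  0.        ,  0.        ,  0.        ]), 'R': array([[ 0.01214181, -0.99991222,  0.00530343],
       [-0.99152346, -0.01272576, -0.1293031 ],
       [ 0.12935924, -0.0036885 , -0.99159093]]), 't': array([-0.00565098,  0.5492888 ,  1.20182071])}
side {'fovy': 48.32758997081499, 'cx': 318.83032816107794, 'cy': 228.6457328284934, 'dist': array([0.03455983, 0.        , 0.        , 0.        , 0.        ]), 'R': array([[ 0.7914004 , -0.61129717,  0.00108214],
       [-0.4217384 , -0.5472727 , -0.72293105],
       [ 0.44251793,  0.57167155, -0.69091933]]), 't': array([-0.43570775,  0.34069287,  1.60257027])}
{'clock': 0.1, 'joint_positions': array([ 1.19341695e+00,  3.00397995e-01,  1.52150431e+00, -4.59221422e-07,
        1.32067275e+00, -6.66270189e-02]), 'joint_velocities': array([-0.00010545, -0.00183093, -0.00099779,  0.00154747,  0.00080542,
        0.00090251]), 'tau': array([ 1.66785805e-03, -5.44382679e+01, -3.62362397e+01, -8.50582069e-05,
        3.16174228e-03, -1.90541471e-05]), 'ee_pos': array([0.16812732, 0.52348512, 0.24949388]), 'eef_rot': array([-1.07938138e-04,  1.54751682e-01,  9.87953276e-01, -4.79197154e-04]), 'force': array([-0.64564387, -0.83728709,  1.18672677]), 'wrist_torque': array([ 0.01511796,  0.0018442 , -0.02427854]), 'finger_force': 0.0, 'width': 0.08571115797623151}
```

View pics/top0.png

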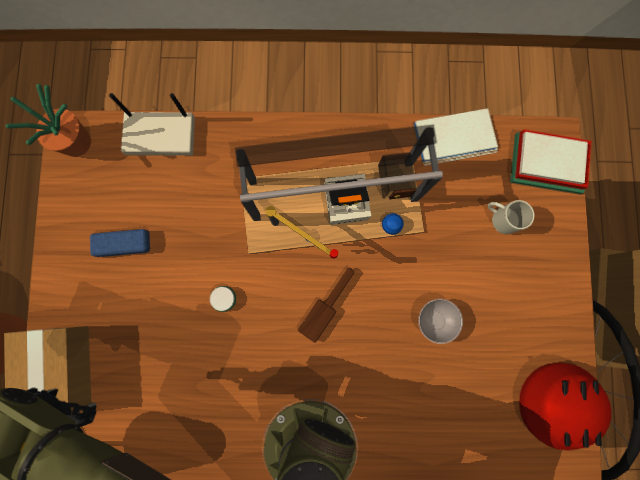

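View pics/side0.png

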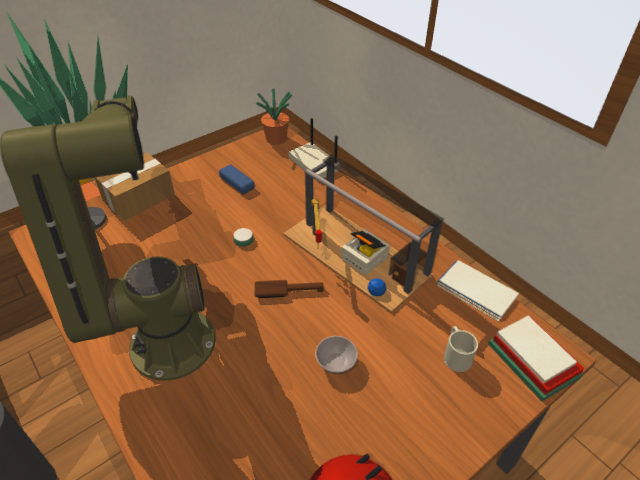

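The top view shows the key arm's pivot near (271,212), the red knob at (333,254), the orange pad at (349,199), and the rail from (245,197) to (440,175). The side view shows the knob at (319,236) and the cover standing open near (368,240).

```bash
cat > h.py <<'E'
import numpy as np,cv2
from plant import env,camera,camera_info
def ray(n,px):
    c=camera_info(n);f=240/np.tan(np.radians(c['fovy']/2))
    K=np.array([[f,0,c['cx']],[0,f,c['cy']],[0,0,1]])
    u=cv2.undistortPoints(np.array([[px]],float),K,c['dist'])[0,0]
    R=np.array(c['R']);return -R.T@c['t'],R.T@np.array([u[0],u[1],1])
def onz(n,px,z):
    o,d=ray(n,px);return o+d*(z-o[2])/d[2]
def tri(a,b):
    (o,d),(p,e)=ray('top',a),ray('side',b)
    s=np.linalg.lstsq(np.c_[d,-e],p-o,rcond=None)[0]
    A,B=o+d*s[0],p+e*s[1];return (A+B)/2,np.linalg.norm(A-B)
def blobs(n,img,lo,hi,roi):
    x0,y0,x1,y1=roi;h=cv2.cvtColor(img[y0:y1,x0:x1],cv2.COLOR_RGB2HSV)
    m=cv2.inRange(h,lo,hi);k,_,st,c=cv2.connectedComponentsWithStats(m)
    return [(int(st[i,4]),(c[i]+[x0,y0]).round(1).tolist(),st[i,:4].tolist()) for i in range(1,k) if st[i,4]>12]
E
python3 - <<'E'
from h import *
t=camera('top');s=camera('side')
for n,im,r1,r2 in(("top",t,(310,235,350,270),(325,180,375,215)),("side",s,(305,220,335,250),(340,220,395,270))):
    print(n,'red',blobs(n,im,(0,180,90),(6,255,255),r1),'orange',blobs(n,im,(7,200,150),(20,255,255),r2))
print('rail',onz('top',(245,197),.25),onz('top',(440,175),.25))
print('pivot',onz('top',(271,212),.162),'knob',onz('top',(333.5,253.5),.204))
print('board',[onz('top',p,.012)for p in((249,253),(425,232))])
c=lambda im,x0,y0,x1,y1,k:cv2.resize(im[y0:y1,x0:x1],None,fx=k,fy=k,interpolation=cv2.INTER_CUBIC)
a=c(t,235,140,445,265,3.8);b=c(s,280,150,440,310,3.7)
cv2.imwrite('pics/a.png',a[:,:,::-1]);cv2.imwrite('pics/b.png',b[:,:,::-1])
E
```

```text
top red [(59, [333.5, 253.0], [20, 14, 8, 9])] orange [(116, [349.7, 198.2], [13, 15, 24, 7])]
side red [(67, [318.4, 235.5], [10, 10, 7, 13])] orange [(39, [363.4, 238.9], [16, 15, 16, 9])]
rail [0.62988526 0.15690307 0.25      ] [ 0.68876162 -0.29560067  0.25      ]
pivot [0.61332756 0.10391268 0.162     ] knob [ 0.50654311 -0.05037734  0.204     ]
board [array([0.52619656, 0.17610798, 0.012     ]), array([ 0.59222128, -0.31920363,  0.012     ])]
```

View pics/a.png

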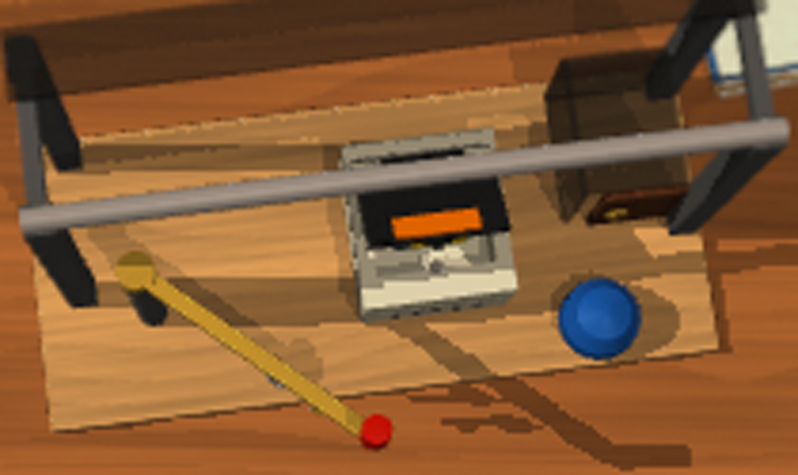

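View pics/b.png

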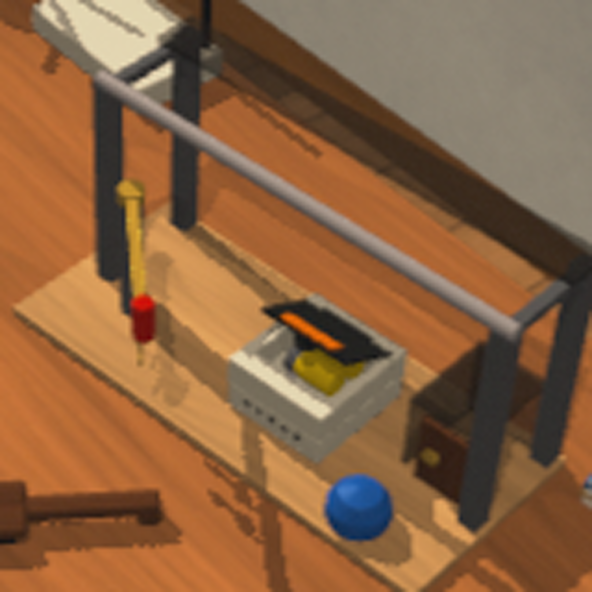

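Crop a shows the chime's top corners at about (330.3,218.9), (370.5,212.4), (325.3,178.7) and (364.7,174.2), with the pad visible just in front of the rail. Crop b shows the cover half open, the key arm in front of the chime, and the bell to the right of it.

Run:
```python
from h import *
psi=.131;X=np.array([np.cos(psi),np.sin(psi)]);Y=np.array([-X[1],X[0]])
L=lambda p:(np.round(p,4),'local',np.round([p[:2]@X,p[:2]@Y],4))
p,e=tri((349.7,198.2),(363.4,238.9));print('pad',*L(p),e)
p,e=tri((333.5,253),(318.4,235.5));print('knob',*L(p),e)
C=[onz('top',q,.073)for q in((330.3,218.9),(370.5,212.4),(325.3,178.7),(364.7,174.2))]
for c in C:print(*L(c))
print('c',*L(np.mean(C,0)))
for q in((245,197),(342.5,186.5),(440,175)):print('rail',*L(onz('top',q,.252)))
print('pivot',*L(onz('top',(271,212),.162)))
R=cv2.Rodrigues
from scipy.spatial.transform import Rotation as Ro
q=env.observe()['eef_rot'];M=Ro.from_quat(q[[1,2,3,0]]).as_matrix();print(M.round(3))
```

```text
pad [ 0.6625 -0.0965  0.1114] local [ 0.6442 -0.1822] 0.0016525114166700276
knob [ 0.5096 -0.0512  0.1832] local [ 0.4986 -0.1174] 0.0009721622224356622
[ 0.6146 -0.0482  0.073 ] local [ 0.6031 -0.128 ]
[ 0.6339 -0.1566  0.073 ] local [ 0.608  -0.2381]
[ 0.7258 -0.0338  0.073 ] local [ 0.7152 -0.1283]
[ 0.74   -0.1414  0.073 ] local [ 0.7152 -0.2368]
c [ 0.6786 -0.095   0.073 ] local [ 0.6604 -0.1828]
rail [0.6294 0.1566 0.252 ] local [0.6445 0.073 ]
rail [ 0.6572 -0.0678  0.252 ] local [ 0.6427 -0.153 ]
rail [ 0.6882 -0.295   0.252 ] local [ 0.6437 -0.3824]
pivot [0.6133 0.1039 0.162 ] local [0.6216 0.0229]
[[-0.952  0.306 -0.   ]
 [ 0.306  0.952 -0.001]
 [ 0.    -0.001 -1.   ]]
```

Emit:
jog_arm(motion=[[[-40,-35,0],0.1],[[-75,-66,0],0.2],[[-110,-97,0],0.3],[[-145,-128,0],0.4],[[-180,-159,0],0.5],[[-210,-186,0],0.6],[[-240,-212,0],0.7],[[-270,-239,0],0.8],[[-300,-265,0],0.9],[[-330,-292,0],1.0],[[-360,-318,0],1.1],[[-390,-345,0],1.2]], hand=0.5)

```text
clock: 1.2
ee_pos: [0.424, 0.0917, 0.2502]
eef_rot: [0.0, 0.687, 0.726, 0.0]
force: [0.0, 0.9, 0.7]
width: 0.0427
finger_force: 0.0
```

Emit:
jog_arm(motion=[[[-25,13,0],0.1],[[-55,29,0],0.2],[[-85,45,0],0.32],[[-115,61,0],0.44],[[-135,71,0],0.55],[[-147,78,0],0.645],[[-147,78,0],0.645],[[-147,78,15],0.645],[[-147,78,30],0.645],[[-147,78,45],0.645],[[-147,78,62],0.645],[[-147,78,62],0.645]])

```text
clock: 2.2
ee_pos: [0.5087, -0.0475, 0.1852]
eef_rot: [-0.001, 0.88, 0.474, -0.002]
force: [-0.9, -0.0, -0.9]
width: 0.043
finger_force: 0.0
```

Run:
```python
from h import *
s=camera('side')[130:330,230:490];t=camera('top')[130:330,230:490]
cv2.imwrite('pics/c.png',cv2.resize(np.vstack([s,t]),None,fx=1.5,fy=1.5,interpolation=cv2.INTER_CUBIC)[:,:,::-1])
o=env.observe();print(o['ee_pos'],o['force'],o['joint_positions'])
# arc: shifts in tool frame about pivot, rotating clockwise
from scipy.spatial.transform import Rotation as Ro
M=Ro.from_quat(o['eef_rot'][[1,2,3,0]]).as_matrix();k=o['ee_pos'];
P=np.array([.6145,.1055])
for a in np.arange(.11,1.4,.11):
    c,s_=np.cos(-a),np.sin(-a);r=k[:2]-P
    n=P+np.array([[c,-s_],[s_,c]])@r
    print(round(a,2),(M.T@np.r_[n-k[:2],0]*1000).round(1),n.round(3))
```

```text
[ 0.50997732 -0.04782926  0.18828173] [ 0.06409824 -0.70972701  0.78750539] [-1.65042263e-01  2.77759934e-01  1.70017568e+00  3.31837905e-05
  1.16425614e+00  4.17925860e-01]
0.11 [  1.4 -20.4   0. ] [ 0.494 -0.035]
0.22 [  5.1 -40.4   0. ] [ 0.479 -0.021]
0.33 [ 10.9 -60.    0. ] [ 0.466 -0.006]
0.44 [ 18.9 -78.8   0. ] [0.455 0.011]
0.55 [ 28.9 -96.6   0. ] [0.445 0.029]
0.66 [ 4.070e+01 -1.132e+02  1.000e-01] [0.438 0.048]
0.77 [ 5.430e+01 -1.284e+02  1.000e-01] [0.433 0.068]
0.88 [ 6.95e+01 -1.42e+02  1.00e-01] [0.43  0.088]
0.99 [ 8.610e+01 -1.538e+02  1.000e-01] [0.429 0.109]
1.1 [ 1.039e+02 -1.638e+02  1.000e-01] [0.43  0.129]
1.21 [ 1.227e+02 -1.718e+02  1.000e-01] [0.434 0.149]
1.32 [ 1.423e+02 -1.776e+02  1.000e-01] [0.44  0.169]
```

View pics/c.png

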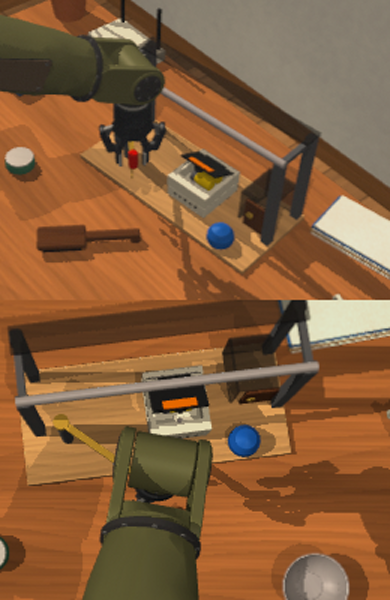

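The side view shows the knob caged between the half-open fingers. The top view shows the wrist still in front of the rail. Next I swing the arm round the arc.

Emit:
jog_arm(motion=[[[1.4,-20.4,0],0.11],[[5.1,-40.4,0],0.22],[[10.9,-60,0],0.33],[[18.9,-78.8,0],0.44],[[28.9,-96.6,0],0.55],[[40.7,-113,0],0.66],[[54.3,-128.4,0],0.77],[[69.5,-142,0],0.88],[[86,-153.8,0],0.99],[[104,-163.8,0],1.1],[[122.7,-171.8,0],1.21],[[142,-177.6,0],1.32]])

```text
clock: 3.3
ee_pos: [0.4406, 0.1696, 0.1895]
eef_rot: [-0.0, 0.986, -0.168, 0.001]
force: [0.1, -1.2, 0.3]
width: 0.0426
finger_force: 0.2
```

Emit:
jog_arm(motion=[[[0,0,0],0],[[0,0,-20],0],[[0,0,-45],0],[[0,0,-75],0],[[0,0,-110],0],[[0,0,-140],0],[[0,0,-140],0]])

```text
clock: 3.88
ee_pos: [0.4413, 0.1682, 0.335]
eef_rot: [-0.002, 0.986, -0.165, 0.005]
force: [0.3, -0.2, 0.5]
width: 0.0427
finger_force: 0.0
```

Run:
```python
from h import *
s=camera('side');t=camera('top')
cv2.imwrite('pics/d.png',np.hstack([cv2.resize(s,(400,300)),cv2.resize(t,(400,300))])[:,:,::-1])
b=blobs('side',s,(0,180,90),(6,255,255),(150,150,360,330));print(b)
for x in b:print(onz('side',x[1],.184))
o=env.observe();print(o['ee_pos'],o['eef_rot'],o['force'],o['joint_positions'])
```

```text
[(56, [260.3, 208.2], [108, 53, 6, 12])]
[0.43553749 0.16695036 0.184     ]
[0.44047834 0.16799113 0.3295995 ] [-6.59413265e-04  9.86247509e-01 -1.65267598e-01  1.42751111e-03] [-0.65181741 -0.91470507 -1.17681409] [ 2.86670475e-01  6.78832441e-02  1.61051990e+00 -6.31795741e-05
  1.46004522e+00  2.18953277e+00]
```

View pics/d.png

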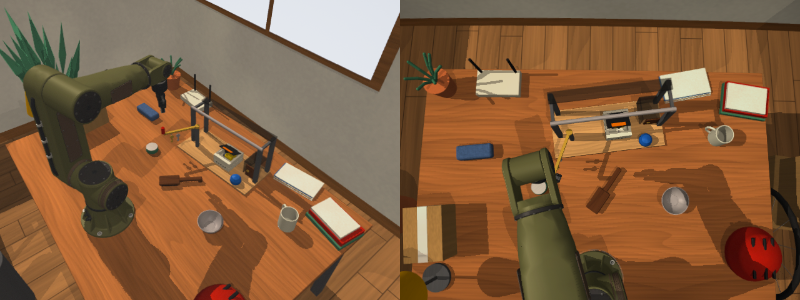

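Run:
```python
from h import *
def proj(n,X):
    c=camera_info(n);f=240/np.tan(np.radians(c['fovy']/2));K=np.array([[f,0,c['cx']],[0,f,c['cy']],[0,0,1]])
    R=np.array(c['R']);return cv2.projectPoints(np.array([X],float),cv2.Rodrigues(R)[0],np.array(c['t']),K,c['dist'])[0][0,0].round(1)
for y in(-.05,-.1):
  for z in np.arange(.19,.5,.03):print(y,round(z,2),proj('side',(.51,y,z)))
for z in(.3,.35,.4,.45):print(z,onz('top',(335,217),z).round(3), onz('top',(230+205/1.5,130+140/1.5),z).round(3))
i=cv2.imread('pics/c.png')[0:240,60:270];cv2.imwrite('pics/e.png',cv2.resize(i,None,fx=2.5,fy=2.5))
```

```text
-0.05 0.19 [318.4 233.7]
-0.05 0.22 [318.4 226.7]
-0.05 0.25 [318.4 219.5]
-0.05 0.28 [318.4 212.2]
-0.05 0.31 [318.4 204.6]
-0.05 0.34 [318.4 196.9]
-0.05 0.37 [318.4 189. ]
-0.05 0.4 [318.4 180.8]
-0.05 0.43 [318.5 172.4]
-0.05 0.46 [318.5 163.8]
-0.05 0.49 [318.5 154.9]
-0.1 0.19 [328.4 242.7]
-0.1 0.22 [328.5 235.7]
-0.1 0.25 [328.6 228.5]
-0.1 0.28 [328.8 221.2]
-0.1 0.31 [328.9 213.6]
-0.1 0.34 [329.1 205.8]
-0.1 0.37 [329.2 197.9]
-0.1 0.4 [329.4 189.7]
-0.1 0.43 [329.5 181.3]
-0.1 0.46 [329.7 172.6]
-0.1 0.49 [329.9 163.7]
0.3 [ 0.576 -0.048  0.3  ] [ 0.563 -0.117  0.3  ]
0.35 [ 0.566 -0.045  0.35 ] [ 0.554 -0.111  0.35 ]
0.4 [ 0.557 -0.043  0.4  ] [ 0.545 -0.104  0.4  ]
0.45 [ 0.547 -0.04   0.45 ] [ 0.536 -0.098  0.45 ]
```

View pics/e.png

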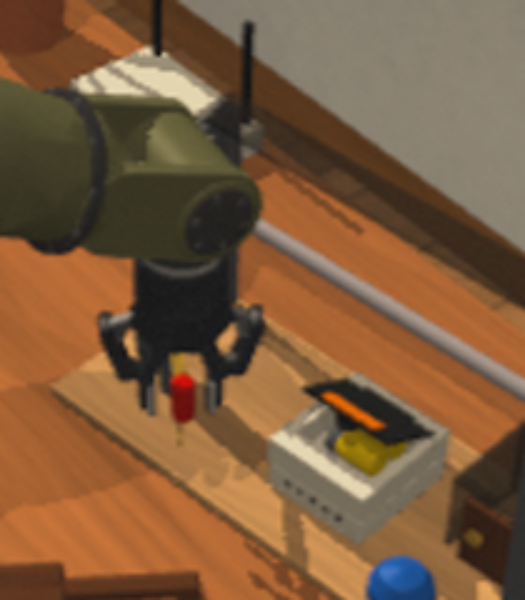

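The crop puts the wrist axis about 0.21 m above the TCP. With the gripper fully open across the shelf, the front finger can reach the pad under the rail while the body stays in front of it.

Emit:
jog_arm(motion=[[[15,16,0],-0.11],[[34,37,0],-0.22],[[53,57,0],-0.33],[[72,77,0],-0.44],[[91,98,0],-0.55],[[110,118,0],-0.66],[[129,138,0],-0.77],[[148,159,0],-0.88],[[167,179,0],-0.99],[[186,199,0],-1.1],[[200,214,0],-1.21],[[207,222,0],-1.32]], hand=1)

```text
clock: 4.98
ee_pos: [0.5634, -0.1117, 0.3267]
eef_rot: [-0.001, 0.88, 0.476, -0.001]
force: [-1.4, 0.2, -0.0]
width: 0.0855
finger_force: 0.0
```

Emit:
jog_arm(motion=[[[0,0,0],-0.11],[[0,0,0],-0.22],[[0,0,0],-0.33],[[0,0,0],-0.44],[[0,0,0],-0.55],[[0,0,0],-0.66],[[0,0,0],-0.71],[[0,0,0],-0.71],[[0,0,0],-0.71]])

```text
clock: 5.73
ee_pos: [0.563, -0.1095, 0.3274]
eef_rot: [-0.0, 0.662, 0.75, -0.0]
force: [-0.1, 0.6, 0.2]
width: 0.0855
finger_force: 0.0
```

```bash
cat > loc.py <<'E'
from h import *
from scipy.spatial.transform import Rotation as Ro
X=np.array([.9914,.1306]);Y=np.array([-.1306,.9914])
o=env.observe();k=o['ee_pos'];M=Ro.from_quat(o['eef_rot'][[1,2,3,0]]).as_matrix()
print(k,'local',k[:2]@X,k[:2]@Y,'yang',np.arctan2(M[1,1],M[0,1]),o['width'],o['force'])
for t in((.545,-.1825),(.585,-.1825)):print(t,(M.T@np.r_[X*t[0]+Y*t[1]-k[:2],0]*1000).round(1))
E
python3 loc.py
```

```text
[ 0.56296092 -0.10950833  0.32737662] local 0.5438176692168618 -0.18208925626124486 yang 0.12393126347079961 0.0854809670105062 [-0.13028987  0.60631256  0.20536822]
(0.545, -0.1825) [-0.4  1.1 -0. ]
(0.585, -0.1825) [-0.1 41.1 -0. ]
```

Emit:
jog_arm(motion=[[[0,0,20],0],[[0,0,40],0],[[0,0,60],0],[[0,0,80],0],[[0,0,100],0],[[0,0,120],0],[[0,0,140],0],[[0,0,160],0],[[0,0,175],0],[[0,0,182],0],[[0,0,182],0]])

```text
clock: 6.65
ee_pos: [0.5625, -0.1094, 0.1444]
eef_rot: [-0.001, 0.662, 0.75, -0.001]
force: [-0.6, -0.0, -0.7]
width: 0.0853
finger_force: 0.0
```

```bash
python3 loc.py
python3 - <<'E'
from h import *
s=camera('side')[130:300,260:460];t=camera('top')[130:300,240:440]
cv2.imwrite('pics/f.png',cv2.resize(np.hstack([s,t]),None,fx=2,fy=2,interpolation=cv2.INTER_CUBIC)[:,:,::-1])
E
```

```text
[ 0.56253952 -0.10936274  0.14438502] local 0.5434189107137063 -0.18188987739204202 yang 0.12389876513857444 0.08533262810949399 [-0.57212744 -0.0354325  -0.72652955]
(0.545, -0.1825) [-0.6  1.5 -0. ]
(0.585, -0.1825) [-0.3 41.5 -0.1]
```

View pics/f.png

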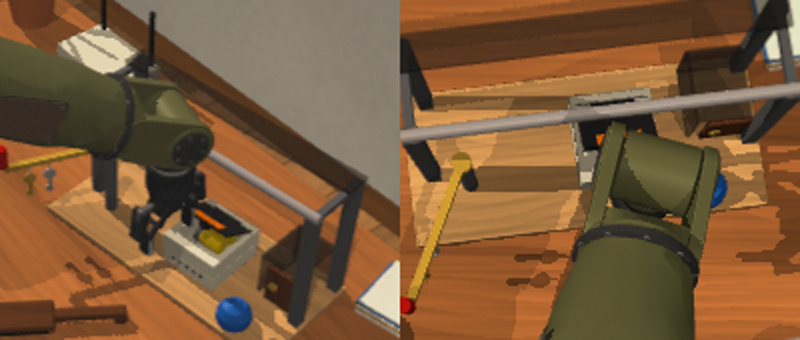

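The side view shows the gripper below the rail's height, with its front finger in front of the half-open cover. The key arm stands out to the left. Next I move forward under the rail.

Emit:
jog_arm(motion=[[[0,8,0],0],[[0,16,0],0],[[0,24,0],0],[[0,32,0],0],[[0,38,0],0],[[0,41,0],0],[[0,41,0],0]])

```text
clock: 7.33
ee_pos: [0.6038, -0.1039, 0.1438]
eef_rot: [-0.002, 0.661, 0.75, -0.001]
force: [5.7, 2.0, -20.8]
width: 0.0855
finger_force: 0.0
```

Emit:
jog_arm(motion=[[[0,0,6],0],[[0,0,12],0],[[0,0,18],0],[[0,0,24],0],[[0,0,30],0],[[0,0,35],0],[[0,0,40],0],[[0,0,43],0],[[0,0,45],0],[[0,0,45],0]])

```text
clock: 8.17
ee_pos: [0.6039, -0.1043, 0.1006]
eef_rot: [-0.0, 0.662, 0.75, -0.0]
force: [0.0, -0.4, 0.4]
width: 0.0854
finger_force: 0.1
```

Emit:
jog_arm(motion=[[[0,0,2],0],[[0,0,4],0],[[0,0,6],0],[[0,0,8],0],[[0,0,8],0]])

```text
clock: 8.58
ee_pos: [0.604, -0.1044, 0.093]
eef_rot: [0.0, 0.662, 0.75, 0.0]
force: [-0.2, 0.1, 0.5]
width: 0.0851
finger_force: 0.0
```

```bash
python3 loc.py
python3 - <<'E'
from h import *
s=camera('side')[150:290,290:430];t=camera('top')[150:290,290:430]
cv2.imwrite('pics/g.png',cv2.resize(np.hstack([s,t]),None,fx=2.8,fy=2.8,interpolation=cv2.INTER_CUBIC)[:,:,::-1])
E
```

```text
[ 0.60397058 -0.10438874  0.09300825] local 0.5851432644852751 -0.1823695583995541 yang 0.12503754800297948 0.08507053654730479 [-0.18536665  0.11367242  0.54770621]
(0.545, -0.1825) [ -0.4 -40.2  -0. ]
(0.585, -0.1825) [-0.1 -0.2 -0. ]
```

View pics/g.png

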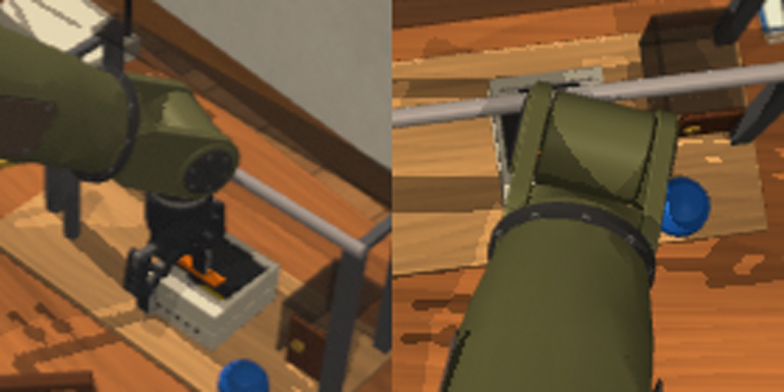

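The side view shows the front finger's tip on the orange pad, the cover nearly shut, and the rail clear. I keep pressing.

Emit:
jog_arm(motion=[[[0,0,1.5],0],[[0,0,3],0],[[0,0,4.5],0],[[0,0,6],0],[[0,0,6],0]])

```text
clock: 9.1
ee_pos: [0.6039, -0.1044, 0.0866]
eef_rot: [-0.0, 0.662, 0.75, -0.0]
force: [-1.0, -0.5, 0.2]
width: 0.0856
finger_force: 0.0
```

Emit:
jog_arm(motion=[[[0,0,1],0],[[0,0,2],0],[[0,0,3],0],[[0,0,3],0]])

```text
clock: 9.43
ee_pos: [0.6042, -0.1045, 0.0861]
eef_rot: [0.001, 0.661, 0.75, 0.0]
force: [-14.0, 1.6, 22.7]
width: 0.0855
finger_force: 11.3
```

Emit:
jog_arm(motion=[[[0,0,1],0],[[0,0,2],0],[[0,0,2],0]])

```text
clock: 9.68
ee_pos: [0.6044, -0.1046, 0.0858]
eef_rot: [0.001, 0.661, 0.75, 0.001]
force: [-24.1, 2.9, 38.8]
width: 0.0852
finger_force: 19.3
```

Emit:
jog_arm(motion=[[[0,0,-3],0],[[0,0,-8],0],[[0,0,-18],0],[[0,-6,-25],0],[[0,-15,-28],0],[[0,-25,-28],0],[[0,-35,-28],0],[[0,-45,-28],0],[[0,-55,-28],0],[[0,-60,-28],0],[[0,-60,-28],0]])

```text
clock: 10.6
ee_pos: [0.5437, -0.112, 0.1103]
eef_rot: [-0.0, 0.662, 0.75, -0.0]
force: [1.2, 1.1, 0.8]
width: 0.0854
finger_force: 0.0
```

Emit:
jog_arm(motion=[[[0,0,-20],0],[[0,-10,-50],0],[[0,-30,-85],0],[[0,-60,-120],0],[[0,-90,-150],0],[[0,-120,-180],0],[[0,-150,-200],0],[[0,-180,-200],0],[[0,-200,-200],0],[[0,-200,-200],0]])

```text
clock: 11.43
ee_pos: [0.3439, -0.137, 0.3111]
eef_rot: [0.001, 0.662, 0.75, 0.0]
force: [-0.5, 0.5, 0.9]
width: 0.085
finger_force: 0.0
```

```bash
python3 loc.py
python3 - <<'E'
from h import *
s=camera('side');t=camera('top')
o1=blobs('top',t,(5,180,120),(20,255,255),(325,180,375,215));o2=blobs('side',s,(5,180,120),(20,255,255),(340,220,395,270));print(o1,o2)
if o1 and o2:print(tri(max(o1)[1],max(o2)[1]))
print([onz('side',b[1],.184) for b in blobs('side',s,(0,180,90),(6,255,255),(150,150,360,330))])
z=lambda i:cv2.resize(i,(400,300),interpolation=cv2.INTER_CUBIC)
cv2.imwrite('pics/i.png',np.vstack([np.hstack([z(s[180:300,300:460]),z(t[140:260,270:430])]),np.hstack([z(s),z(t)])])[:,:,::-1])
E
```

```text
[ 0.34393923 -0.13698528  0.31110835] local 0.32309107340836907 -0.18072567363565284 yang 0.12385653243795657 0.08501692874955318 [-0.48338417  0.50013328  0.8814675 ]
(0.545, -0.1825) [-2.000e-01  2.219e+02  4.000e-01]
(0.585, -0.1825) [1.000e-01 2.619e+02 5.000e-01]
[(146, [349.0, 204.5], [13, 20, 23, 10])] [(16, [370.7, 221.8], [24, 0, 13, 4]), (164, [382.5, 232.5], [27, 3, 28, 20]), (75, [361.2, 247.3], [13, 22, 17, 11])]
(array([ 0.67421495, -0.11517469,  0.13675195]), np.float64(0.07841989815177203))
[array([0.43035591, 0.15782944, 0.184     ])]
```

View pics/i.png

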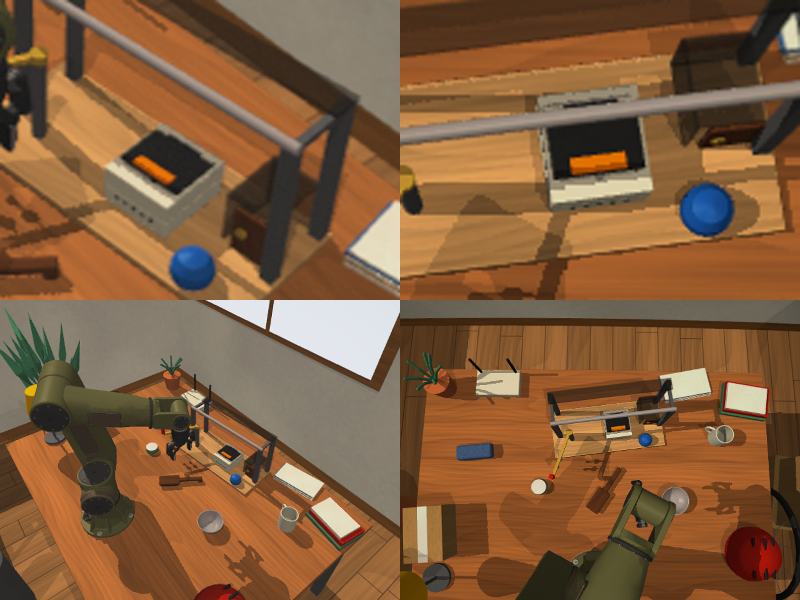

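The cover now lies flat in both views. The key arm stands out to the left and the bell has not moved. I check the pad's height and the key arm's angle before handing in.

Run:
```python
from h import *
from plant import hand_in
p,e=tri((349.0,204.5),(361.2,247.3));print(p,e)
t=camera('top');b=blobs('top',t,(0,180,90),(6,255,255),(230,240,340,320));print(b)
k=onz('top',max(b)[1],.2)[:2];d=k-[.6145,.1055];a=np.radians(277.5)-np.arctan2(d[1],d[0])%(2*np.pi);print(k,a)
if p[2]<.086 and a>1.7: print(hand_in())
```

```text
[ 0.65344222 -0.09789287  0.07835029] 0.0005625443042492333
[(55, [241.5, 282.3], [8, 39, 8, 8])]
[0.43582063 0.16616079] 2.0289819607341886
the job is handed in; nothing more can be done
None
```

The key arm is swung out to the left at about 2.03 rad, past straight out, and the chime's battery cover is pressed fully shut and held by its catch (pad measured at 78 mm, nominal 81 mm when shut); the job was handed in at about 12 s, and the one oddity was a brief 21 N downward force as the gripper slid in under the rail, cause not found.

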